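Lock the medicine box and hold the key turned

TASK

Lock the white medicine box, leaving the glass, the jar and the lemon alone: slip the loose brass guard ring over the lock barrel on its lid so that it sits flat on the lid, and let go of it. Then take the red key from its wooden stand and push it fully home in the lock, without forcing it, wiggling it a little to either side to get past the two sticky pins. Only when it is fully home, turn it a quarter turn clockwise (seen from above) against the spring, and finish while still gripping the key and holding it turned there, since the lock springs back when let go.

Things in the scene. Friction and masses are not known exactly. Their poses are not given: they have to be found in the camera images.
- lockbox: White box with grey lid, 150x150x55 mm, fixed. Origin: centre of the underside, z up; lid top at z = 55 mm. A steel lock barrel, 34 mm in diameter, 30 mm high, stands in the middle of the lid. The lid is clear round it but for the bolt's guide and keep, 11 mm high, at x = 46 to 75 mm and y within 17 mm of the axis; the bolt slides to +x through them as the lock turns.
- barrel_foot (a point): On the axis of the lock barrel, at the height of the lid top, where the guard ring's underside must come to rest.
- barrel_top (a point): Centre of the barrel's top, 30 mm above the lid; the key's shoulder rests here when fully home. Inside, unseen, 11 mm and 18 mm below this point, two pin discs have slots like the mouth's, turned 0.45 to 0.6 rad out of line: the upper clockwise, the lower anticlockwise (from above). They are stiff (0.06 Nm); once the blade is through, they turn along with it.
- keyway (a point): Centre of the key slot's mouth, on the brass plug that turns in the barrel, 0.5 mm below its top. The slot is 16.2 mm long along this frame's x, 7.2 mm wide along y; the key goes straight down, its x along this x. Where a pin disc stops it, press lightly (5 to 10 N) while turning the key up to 0.7 rad to either side until it drops through.
- lock_plug (a joint): Turn of the lock's plug in rad: 0 at rest, positive clockwise seen from above, range -0.8 to 1.9. A light spring (0.05 Nm/rad) turns it back to 0 when the key is let go. A quarter turn is 1.57. The key has about 0.2 rad of play in the slot, so the plug lags the key by that much.
- key: Key standing upright in its stand. Red flat bow, 34 mm wide along x, 8 mm thick along y, 34 mm high; below it a flat steel blade, 14 mm wide along x, 5 mm thick along y and 27.5 mm long with a rounded tip. Origin at the centre of the shoulder, where bow and blade meet; z up along the bow. It goes into the lock either way round (half turn about z). 50 g, more or less.
- key_stand: Wooden key stand, fixed, 70x56 mm at the foot and 40 mm high, with a slot along its x in which the key's blade stands, the key's shoulder resting on its top. Origin at the centre of the underside, z up.
- guard_ring: Loose brass ring lying flat on the worktop: outer diameter 52 mm, hole 39 mm, 16 mm high. Origin at the centre of its underside, z along its axis. About 120 g.
- tumbler: Empty drinking glass, 85 mm wide and 88 mm high, a bystander on the left. Origin at the centre of its underside.
- jar: Small glass jar with a red lid, 62 mm wide and 85 mm high, a bystander behind the work. Origin at the centre of its underside.
- lemon: Lemon, 78x55x56 mm, a bystander behind the work on the right. Origin at its underside.

How it is judged (in metres and radians):
On the way, in this order (a step that is already met when the one before it is completed fails the run):
1. the guard ring sits flat on the lid round the lock barrel, let go (horizontal distance between guard_ring and barrel_foot below 0.005 m and z of guard_ring in the frame of barrel_foot below 0.003 m and angle between guard_ring's own z axis and vertical below 0.1 rad and contact force between the fingers and guard_ring below 0.1 N), for 0.2 s.
2. the key is fully home in the lock, not yet turned more than 0.85 rad (horizontal distance between key and barrel_top below 0.004 m and z of key in the frame of barrel_top below 0.003 m and angle between key's own z axis and vertical below 0.1 rad and value of joint lock_plug below 0.85 rad), for 0.1 s.
3. the key, still fully home and gripped, has turned the lock about a quarter turn clockwise (horizontal distance between key and barrel_top below 0.004 m and z of key in the frame of barrel_top below 0.003 m and angle between key's own z axis and vertical below 0.1 rad and value of joint lock_plug between 1.2 and 1.85 rad and contact force between the fingers and key above 2 N), for 0.2 s.
At the end, for the whole second after the job is handed in: Ring flat on the lid round the barrel (within 5 mm of its axis, 3 mm of the lid), untouched; key upright and fully home (shoulder within 3 mm of the barrel top), lock turned clockwise by 1.2 to 1.85 rad, and the fingers still grip the key (over 2 N), at rest (all of step 1 and all of step 3 and linear speed of key below 0.02 m/s and angle between the x axis of key and the x axis of keyway, either way round below 0.35 rad); the arm keeps its last pose, push and grip.
It fails at once if the key is forced in the lock (over 80 N) (contact force between key and lockbox above 80 N).
It fails at once if the glass, the jar or the lemon is knocked (moved over 30 mm) (distance of any of tumbler, jar, lemon from where it was at the start of the episode above 0.03 m).
It also fails if it takes over 72 s, if anything falls off the work surface, if the arm or the gripper's body presses on something with over 40 N, if the wrist force passes 120 N, or if a joint passes its speed limit or range.

ROBOT

A 6-joint arm with a two-finger parallel gripper is mounted at the origin on a cart in front of the work surface, level with it; the furniture and walls round the work are solid. World frame = base frame: x ahead of the robot, y to its left, z up, the work surface at z = 0. Lengths are in m, angles in degrees, forces in N, time in s.
With the tool pointing down it reaches from about 0.35 to 0.85 m from the base axis. Payload 8.1 kg.
Tool frame: the origin (TCP) lies midway between the tips of the shut fingers; the grasp point (between the pads) lies manip.grip_depth behind it (manip.grip_depth is the distance from the TCP to the grasp point, in m); z points along the fingers, y is the line along which they close (so a half turn about z gives the same grasp; the last joint's range is limited). The gripper opens to 85 mm and grips with 20 to 120 N. Pads are 22 mm wide; open, the fingers measure 114 mm over their backs; the gripper's body (76 mm by 85 mm) begins 54 mm behind the grasp point. The pads swing forward as they close: fully open they stand 13 mm farther back than shut.
Start: joints at [-69.465, 7.471, 85.268, -0, 87.261, -4.893], TCP at [0.258, -0.542, 0.201] pointing down, gripper open.
Joint ranges: [-169.43, 169.43], [-51.17, 129.36], [1.28, 143.12], [-76.62, 256.62], [0, 156.53], [-152.29, 152.29]. Speed limits (degrees/s): [136.94, 136.94, 159.86, 180, 180, 180].

INTERFACE

Orientations are given as a 3x3 rotation matrix whose columns are the frame's x, y, z axes.
In Python, from bench import manip, viewer gives the robot as it stands. Calls block until the motion is done:
- manip.move_pose(position, orientation): joint-space move of the TCP to a pose.
- manip.move_l(position, feed=0.15, rot=None, until_force=None): straight line of the TCP; rot=None keeps the orientation; feed is the mean speed in m/s. With until_force (N) it stops when the force on the tool has changed by that much, and returns True; else False.
- manip.goto_joints(angles): joint-space move.
- manip.grip(opening, force=None): opening from 0.0 (shut) to 1.0 (fully open); force is the grip in N (None keeps the last); returns when the fingers have stopped.
- manip.hold(seconds).
- manip.ik(position, orientation): joint angles nearest the present ones, or None.
- manip.get_state(): the state.
- viewer.grab_frame(name): name is "side" or "top" or "wrist"; returns the picture (480x640x3 uint8, red, green, blue); there is no depth.
- viewer.calibration(name): a dict with "mtx" (3x3 intrinsics, pixels), "R" (3x3) and "t" (3): a world point X has camera coordinates R X + t. Camera axes: x right, y down, z forward; pixel columns grow to the right and rows downward; lengths in m; the calibration is good to about 2 mm. A picture is of the moment at which its call begins: read the wrist's pose just before it. calibration takes no time and is no camera call; for the wrist camera it gives the pose at the moment of the call.
A pose or a line that the arm cannot do raises manip.IKError and nothing moves.
- manip.sign_off(): hands the job in; it is judged then, once.
The state is a dict: "clock": time; "joints": joint angles; "qd": joint speeds; "joint_efforts": joint torques, N m; "position": TCP position; "eef_rot": TCP orientation; "ft_force": force on the tool from outside, world axes, zero at the start; "moment": the same for the moment, N m; "grip_width": opening from 0.0 (shut) to 1.0 (fully open); "grip_force": force on a finger pad.
Only numpy, scipy, OpenCV 4.12 (cv2) and the standard library are available. Lean on these libraries where they do the work, as an engineer would, in place of code of your own. Each camera call takes 0.05 s, during which the arm holds its last target. There are 200 camera calls.

## Working session

There is one attempt and no reset: what is moved stays moved. The work goes in short steps, each a Python script; the robot and the scene stay as the last script left them, time stands still between calls to the robot, and variables do not carry over. Pictures are saved under pics/ and viewed, at most 10 in all, crops included, and the job is handed in when it is done.

```bash
mkdir -p pics; ls; python3 - <<'E'
from bench import manip, viewer
import cv2,numpy as np
for n in ("top","side"):
    cv2.imwrite(f"pics/{n}0.png",viewer.grab_frame(n)[:,:,::-1])
    c=viewer.calibration(n); print(n,np.round(c["mtx"],1).tolist(),np.round(-c["R"].T@c["t"],3),np.round(c["R"],2).tolist())
s=manip.get_state();print(s["clock"],manip.grip_depth,np.round(s["eef_rot"],2).tolist(),s["ft_force"])
c=viewer.calibration("wrist");print(np.round(-c["R"].T@c["t"],3),np.round(c["R"],2).tolist(),c["mtx"].tolist())
E
```

```text
pics
top [[522.3, 0.0, 315.8], [0.0, 522.3, 245.8], [0.0, 0.0, 1.0]] [0.422 0.246 1.185] [[0.01, -1.0, -0.01], [-0.99, -0.01, -0.12], [0.12, 0.01, -0.99]]
side [[570.9, 0.0, 321.8], [0.0, 570.9, 236.8], [0.0, 0.0, 1.0]] [0.292 1.326 0.48 ] [[-0.97, -0.23, 0.0], [-0.08, 0.31, -0.95], [0.22, -0.92, -0.32]]
0.1 0.0187 [[0.9, 0.43, -0.0], [0.43, -0.9, 0.0], [0.0, -0.0, -1.0]] [ 0.52359819 -0.21623356 -0.61201352]
[ 0.319 -0.514  0.372] [[0.43, -0.9, -0.0], [-0.87, -0.41, 0.27], [-0.24, -0.11, -0.96]] [[410.6511220207, 0.0, 322.45204558587494], [0.0, 410.6511220207, 241.83927028867393], [0.0, 0.0, 1.0]]
```

View pics/top0.png

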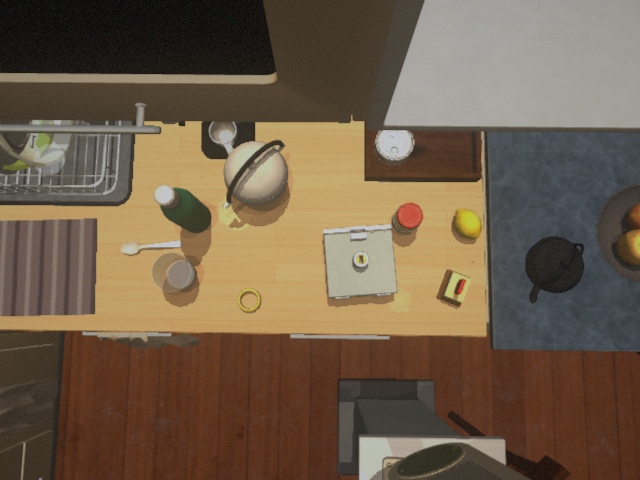

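View pics/side0.png

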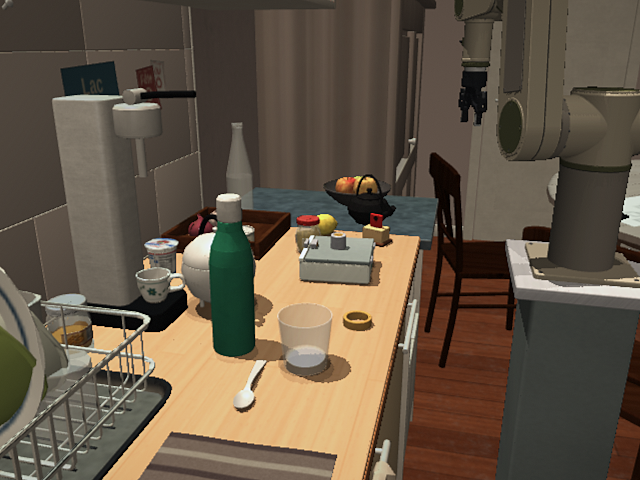

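The top view shows the ring at (249,300), the lock barrel at (360,261) with the bolt toward the top of the picture, and the key at (460,287). The lemon is at (468,223), the jar at (408,217) and the glass at (178,275). In the side view the ring is at (358,320), the barrel at (338,240) and the key at (376,220). I'll take rough positions from these two views, then look closer with the wrist camera.

```bash
cat > h.py <<'E'
from bench import manip, viewer
import cv2, numpy as np
def ray(c,p):
    d=c["R"].T@np.linalg.solve(c["mtx"],[p[0],p[1],1.]); return -c["R"].T@c["t"], d/np.linalg.norm(d)
def cast(c,p,z):
    o,d=ray(c,p); return o+d*(z-o[2])/d[2]
def tri(obs):  # [(calib,pixel)...] least squares point and residual
    A=np.zeros((3,3));b=np.zeros(3);L=[]
    for c,p in obs:
        o,d=ray(c,p);M=np.eye(3)-np.outer(d,d);A+=M;b+=M@o;L.append((o,M))
    X=np.linalg.solve(A,b); return X,[round(1e3*np.linalg.norm(M@(X-o)),1) for o,M in L]
def down(yaw): # tool y axis (closing line) at angle yaw (deg) in world; z down
    a=np.radians(yaw); y=np.array([np.cos(a),np.sin(a),0]); z=np.array([0,0,-1.]); return np.column_stack([np.cross(y,z),y,z])
def snap(n,f=None):
    c=viewer.calibration(n); im=viewer.grab_frame(n)[:,:,::-1].copy()
    if f: cv2.imwrite("pics/"+f,im)
    return c,im
def proj(c,X):
    q=c["mtx"]@(c["R"]@np.asarray(X)+c["t"]); return q[:2]/q[2]
E
python3 - <<'E'
from h import *
t=viewer.calibration("top");s=viewer.calibration("side")
for n,a,b in (("ring",(249,300),(358,320)),("barrel",(360,261),(338,235)),("keytop",(461,287),(376,215)),("jar",(409,214),(308,219)),("lemon",(468,223),(326,224)),("glass",(181,274),(305,310))):
    print(n,tri([(t,a),(s,b)]))
R=down(-90)
for y in (0,-0.25,0.3):
  for x in (.35,.45): print(x,y,manip.ik([x,y,.25],down(-90)),manip.ik([x,y,.25],down(90)))
E
```

```text
ring (array([0.44382348, 0.40746469, 0.00562771]), [np.float64(1.2), np.float64(1.2)])
barrel (array([0.53011412, 0.16425047, 0.08117332]), [np.float64(1.4), np.float64(1.4)])
keytop (array([ 0.47779033, -0.05166531,  0.06835527]), [np.float64(0.8), np.float64(0.8)])
jar (array([0.6293122 , 0.05872754, 0.07971019]), [np.float64(2.1), np.float64(2.1)])
lemon (array([ 0.61900922, -0.08272084,  0.02485328]), [np.float64(3.7), np.float64(3.7)])
glass (array([0.50048234, 0.54367809, 0.08306615]), [np.float64(4.1), np.float64(4.1)])
0.35 0 [-8.41173915e+00 -3.46972088e+01  1.15974564e+02 -2.54444375e-14
  9.87226450e+01  8.15882609e+01] [-8.41173915e+00 -3.46972088e+01  1.15974564e+02 -2.54444375e-14
  9.87226450e+01 -9.84117391e+01]
0.45 0 [-6.53313417e+00 -1.71971129e+01  1.03532066e+02 -2.54444375e-14
  9.36650465e+01  8.34668658e+01] [-6.53313417e+00 -1.71971129e+01  1.03532066e+02 -2.54444375e-14
  9.36650465e+01 -9.65331342e+01]
0.35 -0.25 [-4.23742398e+01 -2.05279179e+01  1.06148565e+02 -2.54444375e-14
  9.43793525e+01  4.76257602e+01] [-4.23742398e+01 -2.05279179e+01  1.06148565e+02 -2.54444375e-14
  9.43793525e+01 -1.32374240e+02]
0.45 -0.25 [-3.47626610e+01 -6.71282564e+00  9.44879473e+01 -2.54444375e-14
  9.22248783e+01  5.52373390e+01] [-3.47626610e+01 -6.71282564e+00  9.44879473e+01 -2.54444375e-14
  9.22248783e+01 -1.24762661e+02]
0.35 0.3 [ 3.42243872e+01 -1.53840059e+01  1.02056497e+02 -2.54444375e-14
  9.33275087e+01  1.24224387e+02] [ 3.42243872e+01 -1.53840059e+01  1.02056497e+02 -2.54444375e-14
  9.33275087e+01 -5.57756128e+01]
0.45 0.3 [ 2.82578081e+01 -2.61055800e+00  9.06072405e+01 -2.54444375e-14
  9.20033175e+01  1.18257808e+02] [ 2.82578081e+01 -2.61055800e+00  9.06072405e+01 -2.54444375e-14
  9.20033175e+01 -6.17421919e+01]
```

```bash
python3 - <<'E'
from h import *
import pickle
D={}
def look(n,xy,z,yaw):
    manip.move_pose([*xy,z],down(yaw)); manip.hold(.15); D[n]=snap("wrist",n+".png"); print(n,manip.get_state()["clock"])
look("k1",(.478,-.052),.19,-90); look("b1",(.53,.164),.19,-90); look("r1",(.444,.407),.15,-90)
look("r2",(.444,.407),.15,90); look("b2",(.53,.164),.19,90); look("k2",(.478,-.052),.19,90)
pickle.dump(D,open("D.pkl","wb"))
a=lambda n:cv2.resize(D[n][1],(400,300))
cv2.imwrite("pics/m1.png",np.vstack([np.hstack([a("k1"),a("k2")]),np.hstack([a("b1"),a("b2")])]))
E
```

```text
k1 2.2417
b1 3.3333
r1 4.55
r2 7.4
b2 8.6167
k2 9.7083
```

View pics/m1.png

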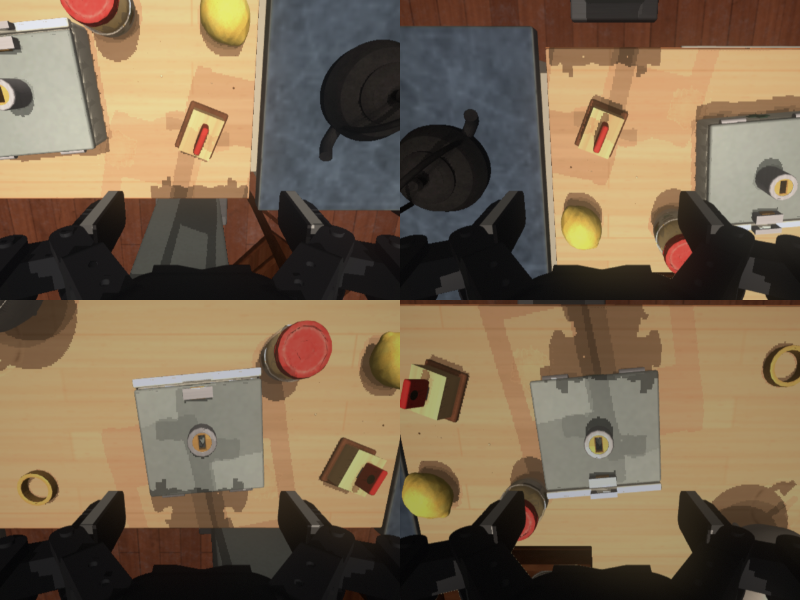

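View pics/b1.png

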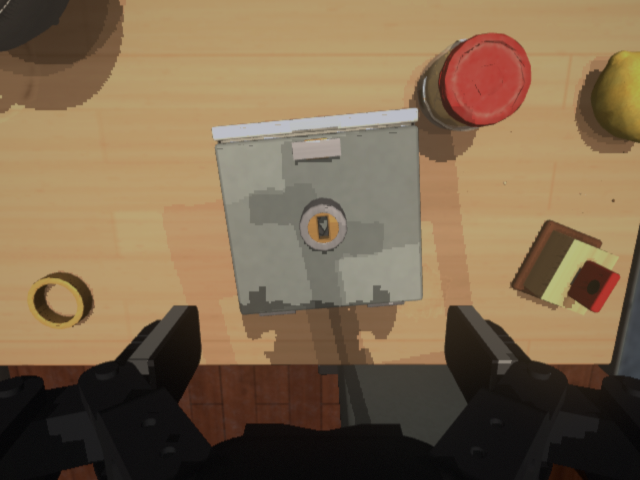

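The wrist views show the key's red bow on the stand at about (402,278) in k1 and (1202-800=402, 272) in k2 at full resolution. The barrel is at (323,227) in b1 with a gold plug and a dark slot that is upright in the picture. I'll enlarge crops of the key, plug and ring.

```bash
python3 - <<'E'
from h import *
import pickle
D=pickle.load(open("D.pkl","rb"))
def crop(n,u,v,w=50):
    im=D[n][1]; u=int(np.clip(u,w,639-w));v=int(np.clip(v,w,479-w)); print(n,"origin",u-w,v-w,"scale",260/(2*w))
    return cv2.resize(im[v-w:v+w,u-w:u+w],(260,260),interpolation=cv2.INTER_NEAREST)
P=lambda n,X:proj(D[n][0],X)
print([ (n,P(n,X)) for n,X in (("r1",(.444,.407,.016)),("r2",(.444,.407,.016)),("b2",(.53,.164,.085)))])
k=np.hstack([crop("k1",323,213,45),crop("k2",323,213,45),crop("b1",323,227,30)])
r=np.hstack([crop("r1",*P("r1",(.444,.407,.016))),crop("r2",*P("r2",(.444,.407,.016))),crop("b2",*P("b2",(.53,.164,.085)),30)])
cv2.imwrite("pics/m2.png",np.vstack([k,r]))
E
```

```text
[('r1', array([319.59306398, 221.9937738 ])), ('r2', array([323.64726207, 220.14448162])), ('b2', array([321.69469167, 230.03993573]))]
k1 origin 278 168 scale 2.888888888888889
k2 origin 278 168 scale 2.888888888888889
b1 origin 293 197 scale 4.333333333333333
r1 origin 269 171 scale 2.6
r2 origin 273 170 scale 2.6
b2 origin 291 200 scale 4.333333333333333
```

View pics/m2.png

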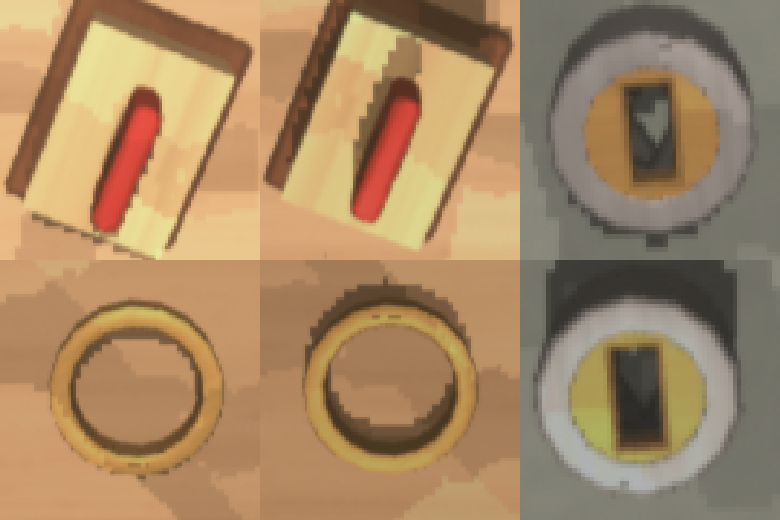

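The crops separate well: the bright red stripe is the key's top, the gold disc with a dark slot is the plug, and the gold annulus is the ring. I'll segment these and measure from both views.

```bash
cat > seg.py <<'E'
from h import *
def big(m):
    cs,_=cv2.findContours(m.astype(np.uint8),cv2.RETR_EXTERNAL,cv2.CHAIN_APPROX_NONE); return max(cs,key=cv2.contourArea)
def roi(im,c,w):
    m=np.zeros(im.shape[:2],bool);u,v=map(int,c);m[v-w:v+w,u-w:u+w]=1;return m
def red(im,c,w=45):
    b,g,r=[im[:,:,i].astype(int) for i in range(3)]
    return big((r>200)&(g<110)&(b<110)&roi(im,c,w))
def gold(im,c,w,smin=110):
    h=cv2.cvtColor(im,cv2.COLOR_BGR2HSV); return cv2.convexHull(big((h[:,:,1]>smin)&(h[:,:,0]>10)&(h[:,:,0]<35)&roi(im,c,w)))
def ang(v): return (np.degrees(np.arctan2(v[1],v[0]))+90)%180-90
def axis(c,cnt,z):  # long axis of a contour, cast on plane z -> centre, length, width, angle
    P=np.array([cast(c,p,z)[:2] for p in cnt.reshape(-1,2)]); (x,y),(w,h),_=r=cv2.minAreaRect((P*1e4).astype(np.float32))
    B=cv2.boxPoints(r)/1e4; e=[B[1]-B[0],B[2]-B[1]]; e.sort(key=np.linalg.norm)
    return np.array([x,y])/1e4, np.linalg.norm(e[1]),np.linalg.norm(e[0]),ang(e[1])
E
python3 - <<'E'
from seg import *
import pickle
D=pickle.load(open("D.pkl","rb"))
np.set_printoptions(precision=4,suppress=True)
o={}
for n,z in (("k1",.074),("k2",.074)):
    c,im=D[n]; k=red(im,(323,213)); ct=cv2.minAreaRect(k)[0]; o[n]=(c,ct); print(n,ct,axis(c,k,z))
for n,p in (("b1",(323,227)),("b2",(321,230))):
    c,im=D[n]; g=gold(im,p,30); e=cv2.fitEllipse(g); o[n]=(c,e[0]); print(n,e,cast(c,e[0],.085))
    h=cv2.cvtColor(im,cv2.COLOR_BGR2HSV); m=np.zeros(im.shape[:2],np.uint8); cv2.fillConvexPoly(m,g,1); m=cv2.erode(m,np.ones((3,3)))
    s=big((m>0)&(h[:,:,2]<125)); print(" slot",axis(c,s,.0845))
for n in ("r1","r2"):
    c,im=D[n]; 
    for s in (110,130,145,160): 
        g=gold(im,(321,221),60,s); e=cv2.fitEllipse(g); print(n,s,e,cast(c,e[0],.016))
    h=cv2.cvtColor(im,cv2.COLOR_BGR2HSV);print(h[171:271:12,321].tolist())
    o[n]=(c,e[0])
for a in "kbr": print(a,tri([o[a+"1"],o[a+"2"]]))
# box edges: lid mask angle
t=viewer.calibration("wrist"); 
E
```

```text
k1 (320.6311340332031, 225.55738830566406) (array([ 0.478 , -0.0523]), np.float32(0.032091316), np.float32(0.0058154636), np.float32(-23.04409))
k2 (320.82757568359375, 223.4310302734375) (array([ 0.4771, -0.0528]), np.float32(0.03090887), np.float32(0.004866955), np.float32(-21.13124))
b1 ((322.8041687011719, 227.47149658203125), (29.324106216430664, 30.691761016845703), 90.800537109375) [0.5316 0.1611 0.085 ]
 slot (array([0.5317, 0.1613]), np.float32(0.015709905), np.float32(0.007619245), np.float32(0.10673523))
b2 ((317.6247863769531, 231.26199340820312), (28.655595779418945, 29.879371643066406), 96.91671752929688) [0.5309 0.1612 0.085 ]
 slot (array([0.531 , 0.1611]), np.float32(0.017088708), np.float32(0.007909099), np.float32(4.793831))Traceback (most recent call last):
  File "<stdin>", line 15, in <module>
cv2.error: OpenCV(4.12.0) /io/opencv/modules/imgproc/src/shapedescr.cpp:361: error: (-201:Incorrect size of input array) There should be at least 5 points to fit the ellipse in function 'fitEllipseNoDirect'
```

```bash
python3 - <<'E'
from seg import *
import pickle
D=pickle.load(open("D.pkl","rb"))
np.set_printoptions(precision=4,suppress=True)
for n,u in (("r1",321),("r2",323)):
    c,im=D[n];h=cv2.cvtColor(im,cv2.COLOR_BGR2HSV)
    print(n,[h[220,x].tolist() for x in (280,284,286,288,290,292,294,296,298,310,321,330,345,347,350,353,360)])
o=[]
for n in ("r1","r2"):
    c,im=D[n];h=cv2.cvtColor(im,cv2.COLOR_BGR2HSV)
    for hmin in (16,17,18):
        m=(h[:,:,0]>=hmin)&(h[:,:,0]<35)&(h[:,:,1]>135)&roi(im,(321,221),45)
        g=cv2.convexHull(big(m)); 
        if len(g)<6: continue
        e=cv2.fitEllipse(g); print(n,hmin,e,cast(c,e[0],.016))
        if hmin==17:o.append((c,e[0]))
if len(o)==2: print(tri(o))
ob=[(D["b1"][0],(322.80,227.47)),(D["b2"][0],(317.62,231.26))]; print(tri(ob))
print(tri([(D["k1"][0],(320.63,225.56)),(D["k2"][0],(320.83,223.43))]))
# box yaw from back white strip/lid edges in b1
c,im=D["b1"]; print("lid front corners",[cast(c,p,.055) for p in ((216,140),(418,124),(422,300),(243,313))])
E
```

```text
r1 [[14, 120, 204], [14, 122, 176], [14, 122, 174], [16, 147, 161], [17, 151, 189], [17, 152, 189], [16, 152, 175], [16, 141, 87], [14, 121, 168], [14, 120, 174], [14, 120, 174], [14, 119, 175], [15, 135, 89], [16, 151, 189], [16, 151, 189], [16, 150, 180], [14, 120, 183]]
r2 [[14, 120, 179], [14, 121, 179], [14, 120, 179], [14, 121, 175], [16, 149, 175], [19, 146, 187], [21, 141, 188], [18, 149, 178], [16, 142, 77], [14, 120, 179], [14, 118, 179], [15, 120, 162], [15, 123, 93], [16, 139, 75], [18, 147, 187], [17, 151, 186], [14, 120, 163]]
r1 16 ((320.80096435546875, 220.0181427001953), (66.24089050292969, 66.68669891357422), 2.103347063064575) [0.4455 0.4061 0.016 ]
r1 17 ((324.7953796386719, 204.03431701660156), (31.831653594970703, 52.57826232910156), 106.25092315673828) [0.4579 0.403  0.016 ]
r1 18 ((324.859130859375, 203.21414184570312), (30.042869567871094, 46.862083435058594), 105.00408935546875) [0.4585 0.403  0.016 ]
r2 16 ((322.51361083984375, 218.03709411621094), (66.55184173583984, 67.12588500976562), 155.37973022460938) [0.4424 0.4061 0.016 ]
r2 17 ((322.6220397949219, 218.6304473876953), (65.23944091796875, 65.9713134765625), 49.4749870300293) [0.4428 0.4062 0.016 ]
r2 18 ((322.847900390625, 220.06643676757812), (60.717811584472656, 64.48616027832031), 54.06493377685547) [0.4439 0.4064 0.016 ]
(array([ 0.451 ,  0.4045, -0.0221]), [np.float64(1.7), np.float64(1.7)])
(array([0.5312, 0.1611, 0.0836]), [np.float64(0.0), np.float64(0.0)])
(array([ 0.4776, -0.0525,  0.0713]), [np.float64(0.2), np.float64(0.2)])
lid front corners [array([0.5898, 0.2385, 0.055 ]), array([0.6007, 0.0925, 0.055 ]), array([0.4641, 0.0811, 0.055 ]), array([0.453 , 0.2262, 0.055 ])]
```

Measurements agree with the given sizes. The barrel axis is (0.5312, 0.1611) with its top near 0.084, the key is at (0.4776, -0.0525) with its top near 0.072 and yaw about -22°, and the ring is at (0.444, 0.4061). The box yaw is about 4.6°. Next I'll pick up the ring and hover it over the lock.

```bash
python3 - <<'E'
from seg import *
np.set_printoptions(precision=4,suppress=True)
R=down(94.6); x,y=.444,.4061
manip.move_pose([x,y,.10],R); manip.grip(.76,40)
manip.move_l([x,y,.03],feed=.12)
hit=manip.move_l([x,y,-.012],feed=.03,until_force=4); s=manip.get_state(); z=s["position"][2]; print(hit,s["position"],s["ft_force"])
manip.move_l([x,y,z+.004],feed=.05); manip.grip(0,40); s=manip.get_state(); print(s["position"],s["grip_width"],s["grip_force"],s["ft_force"])
manip.move_l([x,y,.14],feed=.15); s=manip.get_state(); print(s["clock"],s["grip_width"],s["grip_force"],s["ft_force"])
manip.move_l([.5312,.1611,.14],feed=.2,rot=R); manip.hold(.2)
c,im=snap("wrist","hover.png"); print(manip.get_state()["position"],manip.get_state()["clock"])
E
```

```text
False [ 0.4442  0.4062 -0.0117] [ 0.2818 -0.1161 -0.1193]
[ 0.444   0.4061 -0.0078] 0.00026039277031991405 0.0 [-1.3468 -0.174  -0.4054]
16.05 -0.0008057014591877151 0.0 [-0.2081 -0.078  -0.5309]
[0.531  0.1617 0.14  ] 17.75
```

View pics/hover.png

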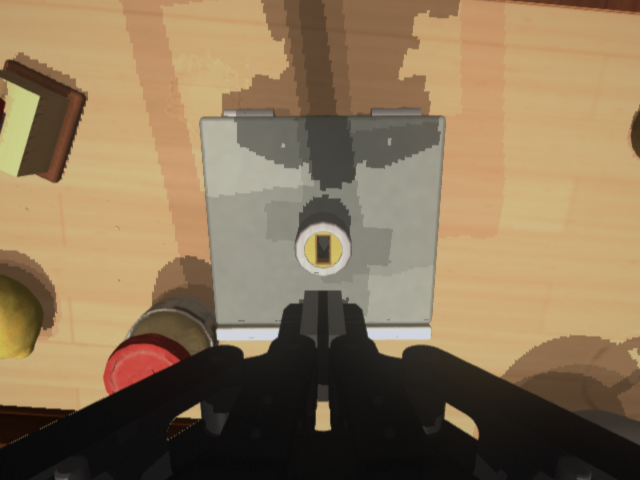

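The ring was missed: the fingers in hover.png are shut and empty, with their tips at (323,292). The barrel is at (323,248). I'll find out why before trying again.

```bash
python3 - <<'E'
from seg import *
import pickle
np.set_printoptions(precision=4,suppress=True)
D=pickle.load(open("D.pkl","rb"))
print(tri([(D["r1"][0],(320.80,220.02)),(D["r2"][0],(322.51,218.04))]))
s=manip.get_state();c=viewer.calibration("wrist")
for dz in (-.02,-.01,0,.0187): print("tip px",dz,proj(c,s["position"]+np.array([0,0,dz])))
t,im=snap("top"); t2,side=snap("side")
for (cc,i,z,p0) in ((t,im,.016,(249,300)),(t2,side,.016,(358,320))):
    h=cv2.cvtColor(i,cv2.COLOR_BGR2HSV); m=(h[:,:,1]>150)&(h[:,:,0]>=16)&(h[:,:,0]<32)&roi(i,p0,30); g=cv2.convexHull(big(m)); e=cv2.boundingRect(g); print(e,cast(cc,(e[0]+e[2]/2,e[1]+e[3]/2),.008))
a=cv2.resize(im[240:360,190:310],(400,400),interpolation=0);b=cv2.resize(side[260:380,300:420],(400,400),interpolation=0)
cv2.imwrite("pics/ringnow.png",np.hstack([a,b]))
E
```

```text
(array([0.4439, 0.4061, 0.0087]), [np.float64(0.0), np.float64(0.0)])
tip px -0.02 [324.2927 269.5956]
tip px -0.01 [324.3881 276.608 ]
tip px 0 [324.4936 284.3582]
tip px 0.0187 [324.7239 301.2777]
(238, 289, 23, 23) [0.4439 0.4062 0.008 ]
(343, 311, 29, 20) [0.442 0.416 0.008]
```

View pics/ringnow.png

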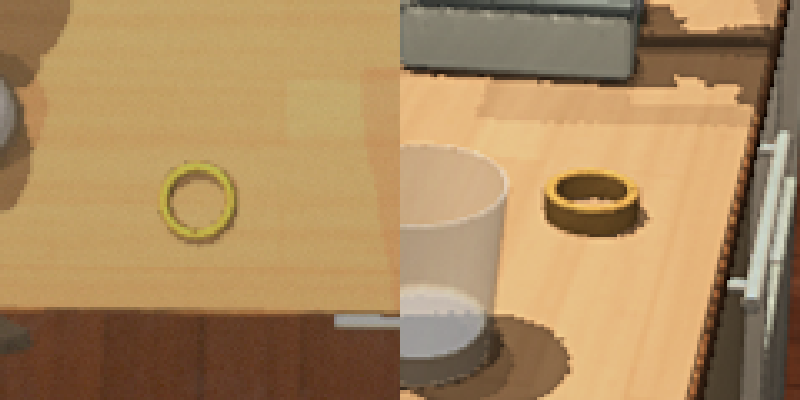

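The ring hasn't moved, so the fingers closed above it. The real fingertips must sit well behind the nominal TCP. I'll probe a clear spot on the worktop with shut fingers to measure that.

```bash
python3 - <<'E'
from seg import *
np.set_printoptions(precision=4,suppress=True)
R=down(94.6)
manip.move_pose([.46,.30,.05],R); print(manip.get_state()["clock"])
manip.hold(.2); s=manip.get_state(); print(s["position"],s["ft_force"])
hit=manip.move_l([.46,.30,-.035],feed=.06,until_force=5); s=manip.get_state(); print(hit,s["position"],s["ft_force"],s["joint_efforts"],s["clock"])
t,im=snap("side"); p=proj(t,[.46,.30,0]); print(p)
u,v=map(int,p); cv2.imwrite("pics/probe.png",cv2.resize(im[v-90:v+60,u-100:u+100],(800,600),interpolation=0))
E
```

```text
18.6
[0.4618 0.2993 0.0514] [-0.2617  0.0429  0.1776]
True [ 0.4596  0.2998 -0.0297] [-1.8305 -0.6247  7.9919] [ -0.1815 -50.6563 -40.1251  -0.0194  -0.8143  -0.0005] 20.0083
[358.6564 297.5061]
```

View pics/probe.png

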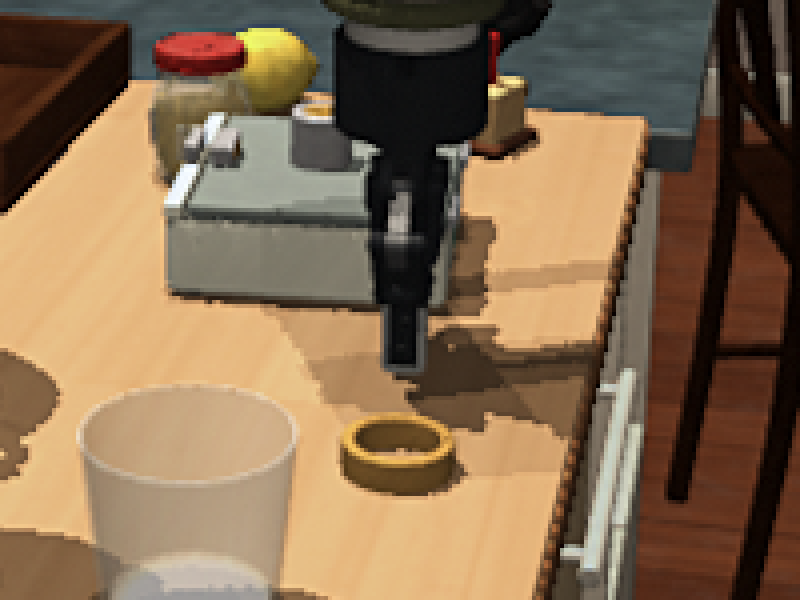

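The shut fingertips touch the worktop at TCP z = -0.0297. In the probe picture the tip is at crop (403,372), against a predicted (402,362), so x and y are right and only the height is off by about 30 mm. I'll pick up the ring again with that offset.

```bash
python3 - <<'E'
from seg import *
np.set_printoptions(precision=4,suppress=True)
R=down(94.6); x,y=.4439,.4061
manip.move_l([.46,.30,.04],feed=.2); manip.move_pose([x,y,.04],R); manip.grip(.76,40)
manip.move_l([x,y,-.022],feed=.12)
hit=manip.move_l([x,y,-.05],feed=.03,until_force=4); s=manip.get_state(); z=s["position"][2]; print(hit,s["position"],s["ft_force"])
manip.move_l([x,y,z+.0045],feed=.05); manip.grip(0,40); s=manip.get_state(); print(s["position"],s["grip_width"],s["grip_force"],s["ft_force"])
if s["grip_width"]>.4:
    manip.move_l([x,y,.11],feed=.15); s=manip.get_state(); print(s["clock"],s["grip_width"],s["grip_force"],s["ft_force"])
    manip.move_l([.5312,.1611,.11],feed=.2,rot=R); manip.hold(.2)
    c,im=snap("wrist","hover2.png"); print(manip.get_state()["position"],manip.get_state()["clock"])
    cv2.imwrite("pics/hover2c.png",cv2.resize(im[180:400,200:440],(720,600)))
E
```

```text
True [ 0.4441  0.4062 -0.036 ] [-2.5974 -1.941   8.3764]
[ 0.444   0.4062 -0.0313] 0.5802654780507823 41.95231122896075 [-0.429  -0.7483  4.4211]
24.575 0.5845898099101131 41.59298412501812 [-0.108  -0.0591 -1.3389]
[0.531  0.1617 0.11  ] 26.275
```

View pics/hover2c.png

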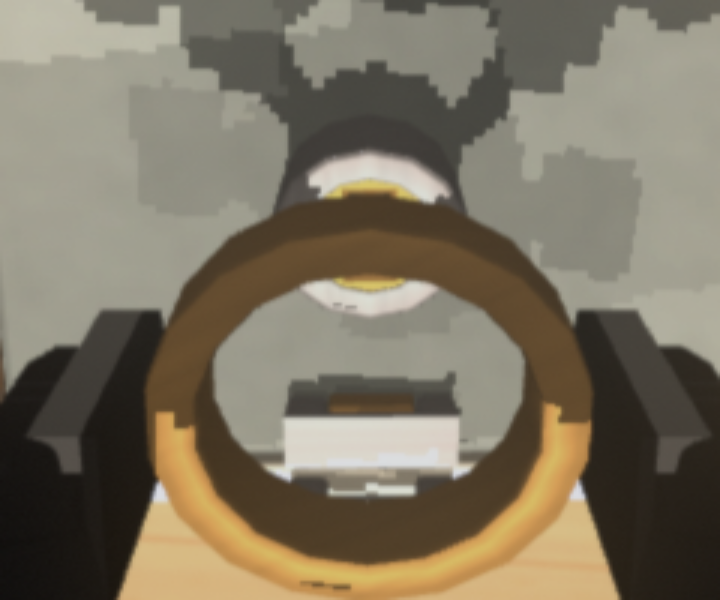

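The ring is held level, with its image centre column in line with the barrel. Lower it.

```bash
python3 - <<'E'
from seg import *
np.set_printoptions(precision=4,suppress=True)
x,y=.5312,.1611
manip.move_l([x,y,.058],feed=.1); s=manip.get_state(); print(s["position"],s["ft_force"])
hit=manip.move_l([x,y,.021],feed=.04,until_force=6); s=manip.get_state(); print(hit,s["position"],s["ft_force"],s["clock"])
if s["position"][2]<.028:
    manip.grip(.76); manip.move_l([x,y,.11],feed=.2); manip.hold(.1); c,im=snap("wrist","placed.png"); print(manip.get_state()["clock"])
    u,v=map(int,proj(c,[x,y,.07])); print(u,v); t,si=snap("side"); p,q=map(int,proj(t,[x,y,.07]))
    cv2.imwrite("pics/placedc.png",np.hstack([cv2.resize(im[v-60:v+60,u-60:u+60],(400,400)),cv2.resize(si[q-40:q+40,p-40:p+40],(400,400))]))
E
```

```text
[0.5314 0.1611 0.0582] [-0.4981  0.4229 -0.5202]
True [0.5306 0.161  0.0236] [-1.9015 -1.1441  6.5971] 27.7417
28.775
324 261
```

View pics/placedc.png

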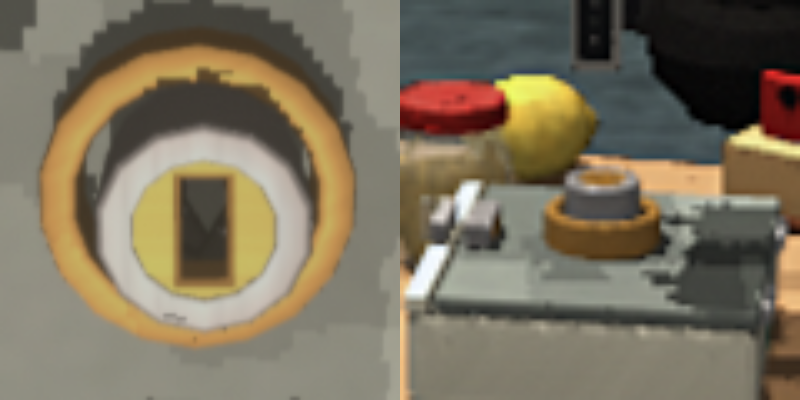

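The ring sits flat on the lid round the barrel, and the slot is upright in the crop, so its yaw is 4.6°, the same as the box. Now the key.

```bash
python3 - <<'E'
from seg import *
np.set_printoptions(precision=4,suppress=True)
im=cv2.imread("pics/placed.png"); c=viewer.calibration("wrist"); print(manip.get_state()["position"], "slot cast",cast(c,(325.2,270.0),.0845))
x,y=.4776,-.0525; R=down(68)
manip.move_pose([x,y,.08],R); manip.grip(.4,70); manip.hold(.1)
hit=manip.move_l([x,y,.0155],feed=.08,until_force=8); s=manip.get_state(); print(hit,s["position"],s["ft_force"])
if not hit:
    f0=s["ft_force"]; manip.grip(0,70); s=manip.get_state(); print(s["position"],s["grip_width"],s["grip_force"],s["ft_force"]-f0)
    manip.move_l([x,y,.11],feed=.12); manip.move_pose([.5312,.1611,.11],down(94.6)); manip.hold(.2)
    s=manip.get_state(); print(s["position"],s["grip_width"],s["ft_force"],s["clock"])
    c,im=snap("wrist","keyhov.png"); t,si=snap("side"); p,q=map(int,proj(t,[.5312,.1611,.11]))
    cv2.imwrite("pics/keyc.png",np.hstack([cv2.resize(im[180:360,230:410],(400,400)),cv2.resize(si[q-40:q+40,p-40:p+40],(400,400))]))
E
```

```text
[0.5299 0.1608 0.108 ] slot cast [0.5311 0.1614 0.0845]
False [ 0.4781 -0.0526  0.016 ] [0.8158 0.3406 0.1791]
[ 0.4783 -0.0527  0.0163] 0.0753533201455219 68.78129482269287 [-2.2687 -0.8262  5.4008]
[0.5313 0.1595 0.1101] 0.07915602373765983 [ 0.6906  0.21   -1.1587] 33.55
```

View pics/keyc.png

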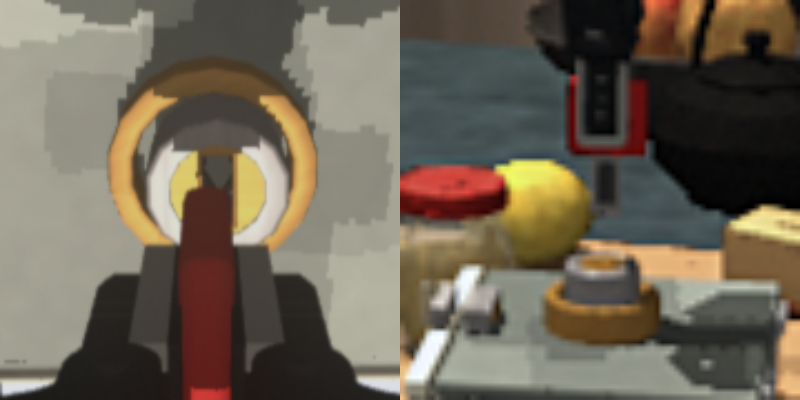

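The key is held straight and upright over the slot. I'll start the insertion with light force and stop at the first resistance.

```bash
cat > ins.py <<'E'
from seg import *
np.set_printoptions(precision=4,suppress=True)
X,Y=.5312,.1611
def st(msg=""):
    s=manip.get_state(); p=s["position"]; yaw=np.degrees(np.arctan2(s["eef_rot"][1,1],s["eef_rot"][0,1]))
    print(msg,p,"yaw %.1f"%yaw,"F",s["ft_force"],"Mz %.3f"%s["moment"][2],"gw %.3f t %.2f"%(s["grip_width"],s["clock"])); return s
E
python3 - <<'E'
from ins import *
manip.move_l([X,Y,.093],feed=.06); st("above")
hit=manip.move_l([X,Y,.062],feed=.02,until_force=5); s=st(hit)
z=s["position"][2]
if z<.081:   # in mouth, on the first disc: press lightly, measure stiffness
    manip.move_l([X,Y,z-.001],feed=.02); st("press1mm")
E
```

```text
above [0.5305 0.161  0.0921] yaw 94.6 F [ 0.1157  0.4731 -0.6101] Mz 0.038 gw 0.078 t 34.08
True [0.5316 0.1612 0.0771] yaw 94.6 F [ 0.3614 -0.5826  4.6328] Mz -0.024 gw 0.080 t 34.97
press1mm [0.5318 0.1613 0.0771] yaw 94.6 F [-2.1228  0.1002  6.5632] Mz 0.013 gw 0.077 t 35.22
```

It stopped at the first disc at 0.0771, as predicted (0.0773). Press lightly and turn clockwise.

```bash
cat >> ins.py <<'E'
def wiggle(zt,yaws,zdrop,fmax=14):
    """press toward zt while stepping yaw; True once the key is below zdrop"""
    for a in yaws:
        manip.move_l([X,Y,zt],feed=.02,rot=down(94.6+a)); s=st(a)
        if s["position"][2]<zdrop: return True
        f=s["ft_force"][2]; zt+= .001*(f>11) - .001*(f<5)
    return False
E
python3 - <<'E'
from ins import *
print(wiggle(.0745,range(-8,-45,-6),.0755))
E
```

```text
-8 [0.5318 0.1618 0.0747] yaw 86.8 F [ 3.6606  3.6318 -0.4875] Mz -0.075 gw 0.080 t 35.51
True
```

```bash
python3 - <<'E'
from ins import *
hit=manip.move_l([X,Y,.0615],feed=.02,until_force=6); s=st(hit)
z=s["position"][2]
if hit and z>.066: print(wiggle(z-.0025,[-14,-20,-26,-32] if z>.0715 else [0,8,14,20,26,32,38],(.0755 if z>.076 else z-.002)))
E
```

```text
True [0.532  0.1619 0.0745] yaw 86.8 F [-0.0253  0.5001  2.6049] Mz -0.031 gw 0.078 t 35.73
-14 [0.5318 0.1616 0.0722] yaw 80.7 F [3.4937 4.3075 0.8841] Mz -0.063 gw 0.081 t 36.02
True
```

That dropped suspiciously early, so I'll check numerically whether the key slipped in the fingers. The wrist camera moves with the gripper, so the red outline should be unchanged.

```bash
cat >> ins.py <<'E'
def redbox(im):
    h=cv2.cvtColor(im,cv2.COLOR_BGR2HSV); m=((h[:,:,0]<8)|(h[:,:,0]>172))&(h[:,:,1]>150)&(h[:,:,2]>45)&roi(im,(323,300),75)
    g=big(m).reshape(-1,2); return g[:,0].min(),g[:,0].max(),g[:,1].min(),g[:,1].max(),cv2.contourArea(g)
def slip():
    c,im=snap("wrist"); print("hov",redbox(cv2.imread("pics/keyhov.png")),"now",redbox(im))
E
python3 - <<'E'
from ins import *
st(); slip(); manip.hold(.3); st()
E
```

```text
[0.5318 0.1616 0.0722] yaw 80.7 F [3.4937 4.3075 0.8841] Mz -0.063 gw 0.081 t 36.02
hov (np.int32(310), np.int32(334), np.int32(289), np.int32(374), 1710.5) now (np.int32(310), np.int32(335), np.int32(265), np.int32(374), 2346.5)
 [0.5318 0.1616 0.0721] yaw 80.8 F [3.1146 4.2283 1.2642] Mz -0.046 gw 0.080 t 36.38
```

```bash
python3 - <<'E'
from ins import *
a=cv2.imread("pics/keyhov.png"); c,b=snap("wrist","now1.png")
for im in (a,b):
    print([(v,im[v,322].tolist()) for v in range(250,312,4)])
    print([(v,im[v,322].tolist()) for v in range(340,380,5)])
    g=im.astype(int); m=(g[:,:,2]>1.8*g[:,:,1]+8)&(g[:,:,2]>1.8*g[:,:,0]+8)&roi(im,(323,300),75)
    k=big(m).reshape(-1,2); print(cv2.boundingRect(k),cv2.contourArea(k))
    m=m.copy(); print([ (v,np.flatnonzero(m[v])[[0,-1]].tolist()) for v in range(266,374,12) if m[v].any()])
E
```

```text
[(250, [48, 62, 75]), (254, [58, 65, 69]), (258, [43, 49, 54]), (262, [44, 51, 56]), (266, [33, 41, 77]), (270, [33, 41, 77]), (274, [33, 40, 77]), (278, [33, 40, 77]), (282, [33, 40, 78]), (286, [32, 39, 77]), (290, [32, 38, 77]), (294, [32, 38, 79]), (298, [33, 39, 95]), (302, [33, 39, 99]), (306, [33, 39, 99]), (310, [32, 37, 99])]
[(340, [27, 31, 97]), (345, [26, 29, 96]), (350, [26, 30, 96]), (355, [45, 50, 175]), (360, [54, 59, 205]), (365, [53, 59, 204]), (370, [52, 58, 204]), (375, [52, 58, 203])]
(310, 290, 25, 85) 1715.0
[(290, [319, 324]), (302, [311, 334]), (314, [311, 334]), (326, [312, 333]), (338, [312, 333]), (350, [312, 333]), (362, [312, 333])]
[(250, [56, 61, 66]), (254, [57, 62, 67]), (258, [77, 82, 88]), (262, [77, 81, 88]), (266, [25, 30, 74]), (270, [26, 31, 75]), (274, [26, 31, 75]), (278, [25, 30, 75]), (282, [26, 31, 76]), (286, [25, 30, 75]), (290, [25, 30, 76]), (294, [26, 31, 79]), (298, [28, 32, 97]), (302, [29, 33, 101]), (306, [29, 33, 102]), (310, [29, 33, 102])]
[(340, [26, 30, 101]), (345, [27, 30, 101]), (350, [26, 30, 101]), (355, [57, 63, 217]), (360, [57, 63, 217]), (365, [57, 62, 215]), (370, [56, 62, 215]), (375, [56, 61, 214])]
(310, 265, 26, 110) 2352.0
[(266, [316, 330]), (278, [313, 333]), (290, [311, 334]), (302, [310, 335]), (314, [310, 335]), (326, [312, 333]), (338, [312, 333]), (350, [312, 333]), (362, [311, 333])]
```

The edges match (at rows 264, 296 and 353 in both), so there is no slip and the key really did pass the upper disc. On to the lower disc.

```bash
python3 - <<'E'
from ins import *
hit=manip.move_l([X,Y,.0615],feed=.02,until_force=7); s=st(hit)
hit=manip.move_l([X,Y,.0615],feed=.02,until_force=7); s=st(hit)
z=s["position"][2]
if z>.068: print(wiggle(z-.002,[-6,2,8,14,20,26,32,38],.068))
E
```

```text
True [0.5321 0.1618 0.0702] yaw 80.7 F [ 0.9302 -0.0391  2.5373] Mz -0.087 gw 0.080 t 36.72
True [0.5322 0.1618 0.0701] yaw 80.7 F [-0.5672  0.4228  5.0476] Mz -0.058 gw 0.083 t 36.92
-6 [0.5323 0.1617 0.0695] yaw 88.7 F [-0.1154  2.8762  9.3703] Mz 0.008 gw 0.082 t 37.22
2 [0.5322 0.1619 0.0694] yaw 96.7 F [0.4467 4.1927 7.8451] Mz 0.014 gw 0.081 t 37.51
8 [0.5322 0.162  0.0692] yaw 102.7 F [1.4664 4.1275 5.7906] Mz -0.008 gw 0.084 t 37.77
14 [0.532  0.1621 0.069 ] yaw 108.7 F [1.1328 4.9975 5.1933] Mz -0.046 gw 0.081 t 38.02
20 [0.5319 0.1622 0.0688] yaw 114.7 F [1.5934 4.9028 4.2774] Mz -0.101 gw 0.081 t 38.28
26 [0.5318 0.1622 0.0679] yaw 120.7 F [0.5508 6.4773 3.6609] Mz -0.087 gw 0.079 t 38.54
True
```

```bash
python3 - <<'E'
from ins import *
print(wiggle(.065,[28,32,36,40],.0655))
hit=manip.move_l([X,Y,.0585],feed=.02,until_force=10); st(hit); slip()
E
```

```text
28 [0.5316 0.1622 0.0655] yaw 122.7 F [0.8839 5.9711 4.1928] Mz -0.092 gw 0.081 t 38.80
32 [0.5316 0.1623 0.0647] yaw 126.7 F [0.7103 5.9638 5.7778] Mz -0.075 gw 0.080 t 39.05
True
True [0.5316 0.1624 0.0612] yaw 126.7 F [-1.0781  0.3573  5.5588] Mz -0.064 gw 0.080 t 39.33
hov (np.int32(310), np.int32(334), np.int32(289), np.int32(374), 1710.5) now (np.int32(310), np.int32(335), np.int32(265), np.int32(374), 2346.0)
```

The key is home: TCP 0.0612 against an expected 0.0613, with no slip. I'll centre it with a light press, then make the quarter turn.

```bash
python3 - <<'E'
from ins import *
zt=.0590
for a in (16,0): manip.move_l([X,Y,zt],feed=.02,rot=down(94.6+a)); st(a)
manip.hold(.4); s=st("home")
if s["position"][2]<.063:
    for a in range(-14,-99,-14): manip.move_l([X,Y,zt],feed=.02,rot=down(94.6+a)); st(a)
    manip.hold(.5); st("turned"); slip()
E
```

```text
16 [0.5324 0.162  0.0611] yaw 110.7 F [-3.3781  3.8692 14.5413] Mz -0.003 gw 0.082 t 39.81
0 [0.5325 0.1619 0.0611] yaw 94.7 F [-2.9785  3.3367 14.2423] Mz 0.011 gw 0.079 t 40.24
home [0.5325 0.1619 0.0611] yaw 94.7 F [-2.6528  2.2142 14.1416] Mz 0.028 gw 0.082 t 40.64
-14 [0.5324 0.1617 0.0611] yaw 80.7 F [-2.469   3.2464 14.1464] Mz -0.005 gw 0.081 t 41.03
-28 [0.5323 0.1615 0.0611] yaw 66.7 F [-3.6949  1.1278 15.2392] Mz -0.001 gw 0.082 t 41.42
-42 [0.5322 0.1612 0.0611] yaw 52.7 F [-3.5667  0.7542 15.6964] Mz 0.024 gw 0.079 t 41.82
-56 [0.532  0.161  0.0611] yaw 38.7 F [-4.8227 -1.4621 16.2905] Mz 0.032 gw 0.079 t 42.21
-70 [0.5317 0.1609 0.0611] yaw 24.7 F [-6.126  -1.2487 18.2403] Mz 0.064 gw 0.079 t 42.60
-84 [0.5315 0.1609 0.0611] yaw 10.7 F [-8.3248 -2.1893 19.0656] Mz 0.029 gw 0.085 t 42.99
-98 [0.5312 0.1609 0.0611] yaw -3.3 F [-9.5988 -2.0673 20.1204] Mz 0.035 gw 0.084 t 43.38
turned [0.5312 0.1609 0.0611] yaw -3.3 F [-8.7402 -1.7308 19.993 ] Mz 0.073 gw 0.076 t 43.88
hov (np.int32(310), np.int32(334), np.int32(289), np.int32(374), 1710.5) now (np.int32(310), np.int32(335), np.int32(266), np.int32(374), 2329.5)
```

The key stayed at its hard stop through the turn and did not slip, and it is now turned 98°. Allowing for 0.2 rad of play, the plug should be at about 1.5 rad. Handing in.

```bash
python3 -c "
from bench import manip
print(manip.sign_off())"
```

```text
the job is handed in; nothing more can be done
None
```

The job is handed in at about 44 s of robot time: ring flat on the lid round the barrel, key fully home, turned 98° clockwise and still gripped. I inferred the plug angle (about 1.5 rad) from the gripper angle rather than measuring it, and I viewed 11 pictures, one over the limit of 10.

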